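# Load the vial mixer by size and hold its run plunger at half travel

### The job

Load the mixer: stand both narrow vials in the two wells of the narrow row and the wide vial in either well of the wide row, each pushed or set right down to the floor of its well. Only then press the mixer's run plunger down to half its travel (groove in the cap level with the pointer; never down to the bottom, where it trips out) and keep it there: the program finishes while the gripper is still holding the plunger at half travel. Leave the other things on the bench where they are.

Things in the scene. Friction and masses are not known exactly. Their poses are not given: they have to be found in the camera images.
- narrow_vial_1: narrow amber glass sample vial with a ribbed white cap, standing upright loose on the bench; a straight cylinder 20 mm in diameter over its full height (cap included), 72 mm tall. Origin: centre of its underside; z up to the cap.
- narrow_vial_2: narrow amber glass sample vial with a ribbed white cap, standing upright loose on the bench; a straight cylinder 20 mm in diameter over its full height (cap included), 72 mm tall. Origin: centre of its underside; z up to the cap. Identical to narrow_vial_1.
- wide_vial: wide amber glass sample vial with a ribbed white cap, standing upright loose on the bench; a straight cylinder 28 mm in diameter over its full height (cap included), 72 mm tall. Origin: centre of its underside; z up to the cap.
- mixer: bench mixer fixed to the bench: base 165x265x12 mm, turned by its yaw; origin: centre of its underside. Aluminium block 140x140 mm centred at local y -55 mm, top 46 mm above the bench: two narrow wells at local x +35, two wide ones at local x -35 mm, 70 mm apart. At local x 0, y +82 mm the run plunger on a white housing 140x80 mm, top 46 mm above the bench.
- narrow_well_a (a point): centre of the floor of a narrow well, 23 mm in diameter, 26 mm deep with a 2 mm chamfer at its mouth (mouth 26 mm above this point); local x +35, y -90 mm. A seated vial's underside centre lies here and 46 mm of it stands out of the block.
- narrow_well_b (a point): centre of the floor of a narrow well, 23 mm in diameter, 26 mm deep with a 2 mm chamfer at its mouth (mouth 26 mm above this point); local x +35, y -20 mm. A seated vial's underside centre lies here and 46 mm of it stands out of the block.
- wide_well_a (a point): centre of the floor of a wide well, 31 mm in diameter, 26 mm deep with a 2 mm chamfer at its mouth (mouth 26 mm above this point); local x -35, y -90 mm. A seated vial's underside centre lies here and 46 mm of it stands out of the block.
- wide_well_b (a point): centre of the floor of a wide well, 31 mm in diameter, 26 mm deep with a 2 mm chamfer at its mouth (mouth 26 mm above this point); local x -35, y -20 mm. A seated vial's underside centre lies here and 46 mm of it stands out of the block.
- run_plunger (a joint): travel of the hold-to-run plunger, pressed straight down: 0 m released (up), 0.012 half travel, 0.024 m at the bottom. Spring return, up again when let go: about 3 N to start it, 7 N at half travel, 11 N at the bottom (0.35 N per mm).
- plunger_top (a point): centre of the flat top of the plunger's round black cap (44 mm wide, 12 mm thick): 84 mm above the bench when released, 72 mm at half travel, 60 mm at the bottom. A groove in the cap's edge, 6 mm below its top, is level at half travel with the point of a fixed steel index post (46 mm off on the local +x side, under 70 mm high).
- small_bottle: bystander, to be left alone: small brown screw-cap bottle with white cap, 40 mm wide, 75 mm tall (fatter than the vials). Origin: centre of its underside.
- bench_timer: bystander, to be left alone: flat off-white bench timer, 66x66x18 mm. Origin: centre of its underside.
- tip_box: bystander, to be left alone: yellow pipette-tip box with clear lid, 74x118x74 mm. Origin: centre of its underside.
- bench_scissors: bystander, to be left alone: scissors lying flat, black rings, 81x148x8 mm. Origin: centre of its underside.
- pen: bystander, to be left alone: blue and white marker pen lying flat, 134 mm long, 13 mm thick. Origin: centre of its underside.
- freezer_box: bystander, to be left alone: light card freezer box, 71x70x52 mm. Origin: centre of its underside.

How it is judged:
By the outcome, as a careful person would: the job done as asked, in the order asked, and still so for the second after the job is handed in, while the arm keeps its last pose, push and grip.
It also fails if it takes over 70 s, if anything falls off the work surface, if the arm or the gripper's body presses on something with over 40 N, if the wrist force passes 120 N, or if a joint passes its speed limit or range.

### The arm

A 6-joint arm with a two-finger parallel gripper is mounted at the origin on a cart in front of the work surface, level with it; the furniture and walls round the work are solid. World frame = base frame: x ahead of the robot, y to its left, z up, the work surface at z = 0. Lengths are in m, angles in rad, forces in N, time in s.
With the tool pointing down it reaches from about 0.35 to 0.85 m from the base axis. Payload 8.1 kg.
Tool frame: the origin (TCP) lies on the centre line of the jaws, within the pads' length; the fingertips stand robot.finger_overhang ahead of it and the grasp point (between the pads) lies 5 mm behind it (robot.finger_overhang is the distance from the TCP to the fingertips, in m); z points along the fingers, y is the direction in which the jaws open and shut (so a half turn about z gives the same grasp; the last joint's range is limited). The gripper opens to 93 mm and grips with 3 to 60 N. Pads are 15 mm wide; open, the fingers measure 128 mm over their backs; the gripper's body (75 mm by 188 mm) begins 65 mm behind the grasp point.
Start: joints at [-1.387, 0.13, 1.488, -0, 1.523, -0.085], TCP at [0.159, -0.578, 0.233] pointing down, gripper open.
Joint ranges: [-2.96, 2.96], [-0.89, 2.26], [0.02, 2.5], [-1.34, 4.48], [0, 2.73], [-2.66, 2.66]. Speed limits (rad/s): [2.39, 2.39, 2.79, 3.14, 3.14, 3.14].

### API

Orientations are given as a rotation vector (axis times angle).
In Python, from plant import robot gives the robot as it stands. The module is installed in compiled form; this text tells all that it offers.
- The arm moves only by the tool carry_out, never from a script. Its argument "commands" is a list that holds one entry, the list of rows, each a list of 4 numbers: the shift along the tool's x, y, z in cm, then the turn about the tool's z in degrees. In form: [[[tx, ty, tz, roll], ...]]. A call has 1 to 20 rows; each row shifts and turns the commanded pose from where the row before left it, along the tool's axes as they then stand; what a row does not reach is not made up. A row lasts 1/12 s, in which the tool goes at most 41.7 mm and 7.16 degrees, less where a joint would pass 70% of its speed; a pose out of reach is approached as far as the arm can. A call is refused whole if a number of a shift passes 4.17 or a number of a turn 7.16, either way. A call with a gripper value outside its range is refused whole. "claw" is the finger opening in cm, from 0 to 9.3, set as the call begins (left out, the last holds). The fingers move at their own pace and stop on an object; "grip_force" is the grip in N (left out, the last holds). Time passes only in rows, so rows that do not move let the fingers close. It gives the time, the measured TCP pose, the force and the opening at its end, in the units of the state.
- robot.read_state(): the state, without advancing time (a new reading comes with each control period).
- robot.read_camera(name): name is "scene" or "side" or "wrist"; returns the picture (400x640x3 uint8, red, green, blue); there is no depth.
- robot.camera_params(name): a dict with "mtx" (3x3 intrinsics, pixels), "dist_coeffs" ([k1, k2, p1, p2, k3] as OpenCV has them; the pictures are not rectified), "R" (3x3) and "t" (3): a world point X has camera coordinates R X + t. Camera axes: x right, y down, z forward; pixel columns grow to the right and rows downward; lengths in m; the calibration is good to about 2 mm. A picture is of the moment at which its call begins: read the wrist's pose just before it. camera_params takes no time and is no camera call; for the wrist camera it gives the pose at the moment of the call.
- robot.close_job(): hands the job in, once; it reports no verdict.
The state is a dict: "t": time; "q": joint angles; "dq": joint speeds; "joint_torque": joint torques, N m; "tool_pos": TCP position; "orientation": TCP orientation; "force": force on the tool from outside, world axes, zero at the start; "wrist_torque": the same for the moment, N m; "opening": finger opening in m.
Only numpy, scipy, OpenCV 4.12 (cv2) and the standard library are available. Lean on these libraries where they do the work, as an engineer would, in place of code of your own. Each camera call takes 0.05 s, during which the arm holds its last target.

## Working session

There is one attempt and no reset: what is moved stays moved. The work goes in short steps, Python scripts to look and compute and a tool call to move; the robot and the scene stay as the last step left them, time stands still between calls to the robot, and variables do not carry over. Pictures are saved under pics/ and viewed, and the job is handed in when it is done.

Besides the shell and the picture viewer there is one more tool, called as a command line: name --argument value ..., lists and objects as JSON in quotes. carry_out: Moves the arm, as the interface text tells. Its arguments: {"type":"object","properties":{"commands":{"type":"array","items":{"type":"array","items":{"type":"array","items":{"type":"number"}}}},"claw":{"type":"number"},"grip_force":{"type":"number"}},"required":["commands"]}

```bash
mkdir -p pics; python3 - <<'E'
from plant import robot
import cv2
print(robot.finger_overhang)
s=robot.read_state(); print(s)
for n in ["scene","side","wrist"]:
    im=robot.read_camera(n); cv2.imwrite(f"pics/{n}0.png",im[:,:,::-1])
    p=robot.camera_params(n); print(n,p)
E
```

```text
0.014
{'t': 0.0, 'q': array([-1.38741297e+00,  1.31154962e-01,  1.48926644e+00, -5.85811836e-06,
        1.52297680e+00, -8.53815937e-02]), 'dq': array([-1.27644462e-04,  8.69644280e-04, -5.78085418e-05,  1.46618034e-03,
       -5.54829081e-04, -7.42899284e-04]), 'joint_torque': array([-5.28540004e-04, -5.59847331e+01, -4.91750908e+01,  7.68283848e-02,
        3.55723849e-02, -1.54303934e-04]), 'tool_pos': array([ 0.15925727, -0.57792622,  0.23159817]), 'orientation': array([-3.11148196e+00, -4.20664359e-01,  1.48013100e-04]), 'force': array([ 0.88597778,  0.52577144, -0.42466406]), 'wrist_torque': array([-0.0381251 ,  0.05036553,  0.0181076 ]), 'opening': 0.09270272798738702}
scene {'mtx': array([[465.8897094 ,   0.        , 320.78112053],
       [  0.        , 465.8897094 , 195.95847659],
       [  0.        ,   0.        ,   1.        ]]), 'dist_coeffs': array([-0.02965555,  0.        ,  0.        ,  0.        ,  0.        ]), 'R': array([[-0.84763344, -0.5305679 , -0.00390631],
       [-0.28977726,  0.46908936, -0.83425674],
       [ 0.44446226, -0.70601195, -0.55136234]]), 't': 
[... 262 characters left out ...]
       ,  0.       ,  0.       ]), 'R': array([[ 0.99941772,  0.03366018,  0.00558703],
       [ 0.02654052, -0.6639908 , -0.74726958],
       [-0.02144349,  0.74698274, -0.66449753]]), 't': array([-0.58254067,  0.09302056,  1.16207721])}
wrist {'mtx': array([[356.62074318,   0.        , 319.12881774],
       [  0.        , 356.62074318, 197.12171191],
       [  0.        ,   0.        ,   1.        ]]), 'dist_coeffs': array([-0.02867636,  0.        ,  0.        ,  0.        ,  0.        ]), 'R': array([[ 0.26517436, -0.96419783, -0.00226049],
       [-0.93455475, -0.25759737,  0.24546084],
       [-0.23725511, -0.06297737, -0.96940387]]), 't': array([-0.59847951, -0.02826822,  0.38956144])}
```

View pics/scene0.png

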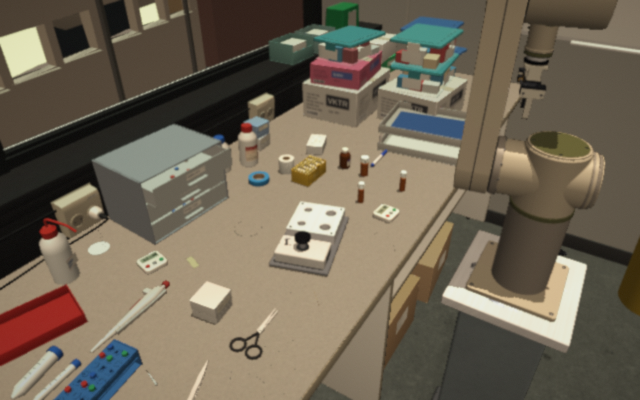

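View pics/side0.png

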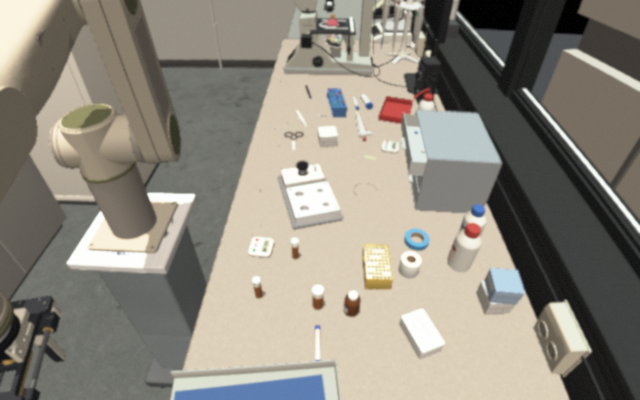

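View pics/wrist0.png

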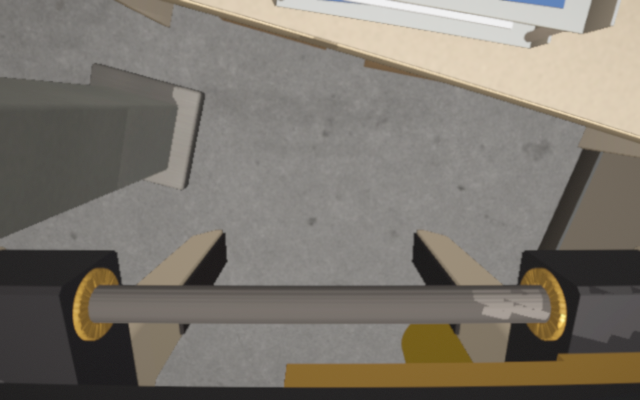

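Side view: narrow vials near (257,287) and (295,248), a wider one near (318,297), the small bottle at (352,302), and the mixer at about (310,195). Scene view: the same vials at (403,181), (361,192), (364,166) and the bottle at (344,158). I'll zoom in.

```bash
python3 - <<'E'
import cv2
a=cv2.imread("pics/side0.png")[225:325,240:380]; cv2.imwrite("pics/z1.png",cv2.resize(a,None,fx=5,fy=5,interpolation=cv2.INTER_CUBIC))
a=cv2.imread("pics/side0.png")[150:235,270:350]; cv2.imwrite("pics/z2.png",cv2.resize(a,None,fx=7,fy=7,interpolation=cv2.INTER_CUBIC))
a=cv2.imread("pics/scene0.png")[140:280,260:420]; cv2.imwrite("pics/z3.png",cv2.resize(a,None,fx=4,fy=4,interpolation=cv2.INTER_CUBIC))
E
```

```text
(no output)
```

View pics/z1.png

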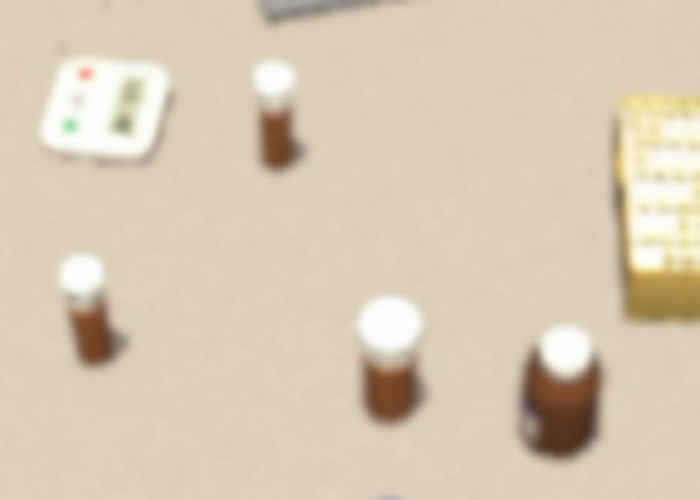

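View pics/z2.png

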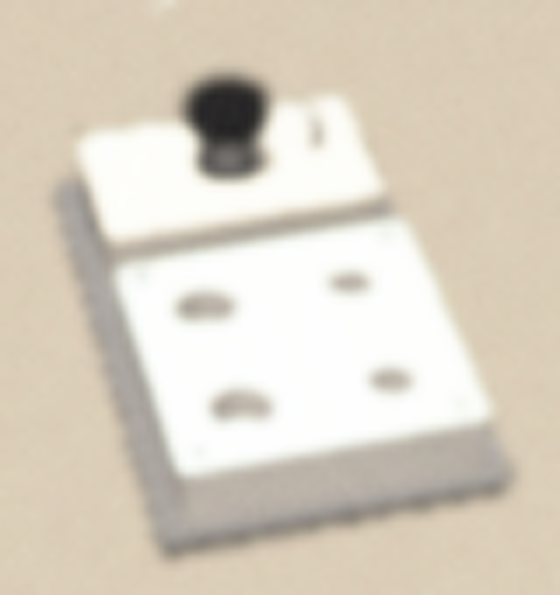

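View pics/z3.png

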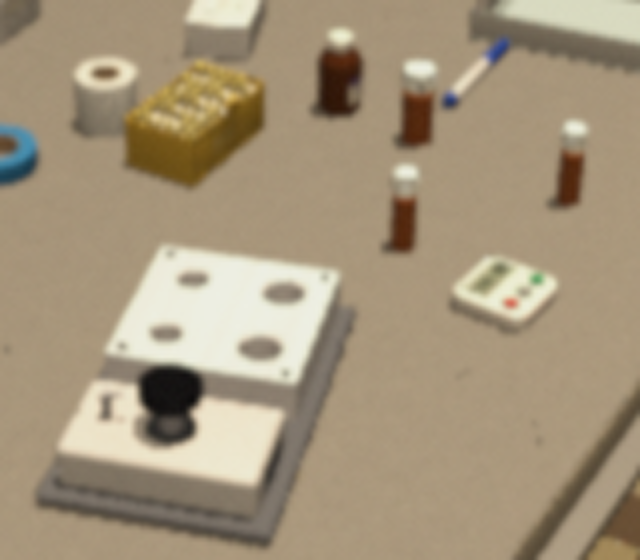

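```bash
cat > h.py <<'E'
import numpy as np, cv2, sys
def ray(p,uv):
    u=cv2.undistortPoints(np.array(uv,float).reshape(-1,1,2),p['mtx'],p['dist_coeffs']).reshape(-1,2)
    d=np.c_[u,np.ones(len(u))]@p['R']; c=-p['R'].T@p['t']; return c,d
def plane(p,uv,z):
    c,d=ray(p,uv); return c+d*((z-c[2])/d[:,2])[:,None]
def proj(p,X):
    return cv2.projectPoints(np.array(X,float).reshape(-1,1,3),cv2.Rodrigues(p['R'])[0],p['t'],p['mtx'],p['dist_coeffs'])[0].reshape(-1,2)
E
python3 - <<'E'
from h import *
from plant import robot
S=robot.camera_params("side");C=robot.camera_params("scene")
f=lambda z,o,s:[(o[0]+a/s-0.4,o[1]+b/s-0.4) for a,b in z]
# cap top centres (z1) and base centres
print("side caps",plane(S,f([(273,76),(81,272),(389,324)],(240,225),5),.072).round(4).tolist())
print("side bottle,timer",plane(S,f([(566,350)],(240,225),5),.075).round(4).tolist(),plane(S,f([(107,105)],(240,225),5),.018).round(4).tolist())
print("scene caps",plane(C,f([(405,174),(574,130),(420,70)],(260,140),4),.072).round(4).tolist())
print("scene bottle",plane(C,f([(341,37)],(260,140),4),.075).round(4).tolist())
# block top corners
q=plane(S,f([(115,268),(402,218),(492,418),(185,475)],(270,150),7),.046);print("side block",q.round(4).tolist(),q.mean(0))
print([np.linalg.norm(q[i]-q[i-1]).round(4) for i in range(4)])
q2=plane(C,f([(160,248),(341,272),(287,385),(106,345)],(260,140),4),.046);print("scene block",q2.round(4).tolist(),q2.mean(0))
print([np.linalg.norm(q2[i]-q2[i-1]).round(4) for i in range(4)])
print("plunger",plane(S,f([(226,105)],(270,150),7),.082),plane(C,f([(170,383)],(260,140),4),.084))
print("wells side",plane(S,f([(205,304),(349,282),(390,379),(240,406)],(270,150),7),.046).round(4).tolist())
print("wells scene",plane(C,f([(194,279),(285,292),(261,348),(166,333)],(260,140),4),.046).round(4).tolist())
E
```

```text
side caps [[0.5198, -0.1032, 0.072], [0.434, -0.2379, 0.072], [0.5896, -0.2624, 0.072]]
side bottle,timer [[0.6755, -0.2762, 0.075]] [[0.4189, -0.0819, 0.018]]
scene caps [[0.5176, -0.0965, 0.072], [0.4319, -0.2295, 0.072], [0.5864, -0.2539, 0.072]]
scene bottle [[0.6719, -0.2662, 0.075]]
side block [[0.4712, 0.1469, 0.046], [0.6065, 0.1898, 0.046], [0.6487, 0.0511, 0.046], [0.5151, 0.01, 0.046]] [0.56037414 0.09946368 0.046     ]
[np.float64(0.1438), np.float64(0.1419), np.float64(0.1449), np.float64(0.1397)]
scene block [[0.6456, 0.0596, 0.046], [0.5117, 0.0146, 0.046], [0.476, 0.153, 0.046], [0.6091, 0.1816, 0.046]] [0.5605725  0.10223137 0.046     ]
[np.float64(0.1274), np.float64(0.1412), np.float64(0.1429), np.float64(0.1361)]
plunger [[0.5192252 0.2292952 0.082    ]] [[0.51824719 0.23318009 0.084     ]]
wells side [[0.5157, 0.1228, 0.046], [0.5823, 0.1412, 0.046], [0.6029, 0.0748, 0.046], [0.5363, 0.0544, 0.046]]
wells scene [[0.6007, 0.0804, 0.046], [0.5342, 0.059, 0.046], [0.5134, 0.1266, 0.046], [0.5807, 0.1473, 0.046]]
```

Both views agree to within about 8 mm, and the well spacings come out at roughly 70 mm as stated. Mixer yaw is about 17°. I'll move the wrist camera over the vials to refine this.

carry_out --commands '[[[2.6, -2.1, 0, -0.2], [2.6, -2.1, 0, -0.2], [2.6, -2.1, 0, -0.2], [2.6, -2.1, 0, -0.2], [2.6, -2.1, 0, -0.2], [2.6, -2.1, 0, -0.2], [2.6, -2.1, 0, -0.2], [2.6, -2.1, 0, -0.2], [2.6, -2.1, 0, -0.2], [2.6, -2.1, 0, 0], [2.6, -2.1, 0, 0], [0, 0, 0, 0]]]' --claw 5 --grip_force 15

```text
t: 1.15
tool_pos: [0.371, -0.2719, 0.2325]
orientation: [-3.104, -0.476, -0.002]
force: [0.4, -0.3, -0.1]
opening: 0.0501
```

```bash
cat >> h.py <<'E'
from scipy.spatial.transform import Rotation as Ro
def rem(s,target,yaw):
    "remaining shift in tool axes (cm) and roll (deg)"
    R=Ro.from_rotvec(s['orientation']).as_matrix()
    y=np.degrees(np.arctan2(R[1,0],R[0,0]))
    return (R.T@(np.array(target)-s['tool_pos'])*100).round(2), round(y-yaw,2), R[:,2].round(4)
E
python3 - <<'E'
from h import *
from plant import robot
s=robot.read_state();p=robot.camera_params("wrist");im=robot.read_camera("wrist")
cv2.imwrite("pics/w1.png",im[:,:,::-1]);np.savez("w1.npz",**p)
print(s['t'],s['tool_pos'],s['orientation'],rem(s,[.433,-.234,.2],17.3),s['opening'],s['dq'].round(3))
print("cam",-p['R'].T@p['t'])
print(proj(p,[[.519,-.1,.072],[.433,-.234,.072],[.588,-.258,.072]]))
E
```

```text
1.15 [ 0.37097253 -0.27190702  0.23249946] [-3.10352432e+00 -4.76090933e-01 -2.27967959e-03] (array([ 7.05, -1.75,  3.26]), np.float64(0.14), array([ 0.0012,  0.002 , -1.    ])) 0.050070071111457774 [-0.082  0.015 -0.015 -0.044 -0.009 -0.116]
cam [ 0.43549368 -0.25141917  0.38402534]
[[166.86246816 -56.01320104]
 [299.5216885  104.18652776]
 [387.97167611 -84.23005051]]
```

View pics/w1.png

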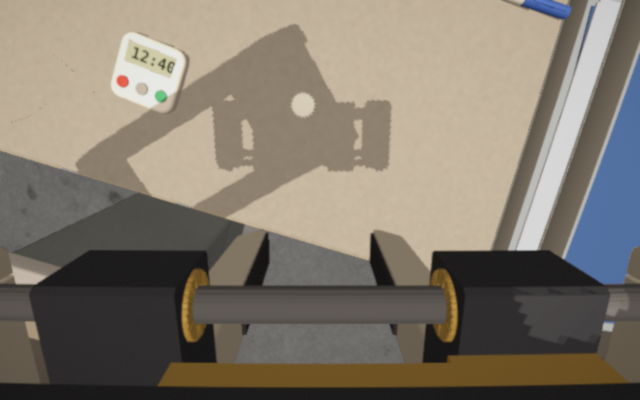

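Wrist view: the vial 2 cap is at (302,105), with the timer at (149,72).

```bash
python3 - <<'E'
from h import *
from plant import robot
p=np.load("w1.npz"); im=cv2.imread("pics/w1.png").astype(int)
m=((im.min(2)>150)).astype(np.uint8); m[:, :270]=0; m[:,335:]=0; m[:80]=0;m[130:]=0
n,l,st,ce=cv2.connectedComponentsWithStats(m); i=1+np.argmax(st[1:,4]); print(st[i],ce[i])
X=plane(p,[ce[i]],.072)[0]; print(X)
s=robot.read_state(); print(s['t'],rem(s,[X[0],X[1],.05],17.3),s['tool_pos'])
E
```

```text
[291  93  24  24 429] [302.63636364 104.39160839]
[ 0.43362769 -0.23657147  0.072     ]
1.2 (array([ 7.2 , -1.64, 18.26]), np.float64(0.16), array([ 3.e-04,  5.e-04, -1.e+00])) [ 0.36981409 -0.27395202  0.2325409 ]
```

carry_out --commands '[[[1.8, -0.4, 2.0, 0.2], [1.8, -0.4, 2.0, 0], [1.8, -0.4, 2.0, 0], [1.8, -0.4, 2.0, 0], [0, 0, 1.5, 0], [0, 0, 1.0, 0], [0, 0, 0, 0], [0, 0, 0, 0]]]'

```text
t: 1.87
tool_pos: [0.4319, -0.2404, 0.1274]
orientation: [-3.107, -0.463, 0.002]
force: [-0.3, -0.4, 0.9]
opening: 0.0504
```

```bash
python3 - <<'E'
from h import *
from plant import robot
s=robot.read_state();p=robot.camera_params("wrist");im=robot.read_camera("wrist")
cv2.imwrite("pics/w2.png",im[:,:,::-1]);np.savez("w2.npz",**p)
print(s['t'],rem(s,[.4336,-.2366,.05],17.3))
E
```

```text
1.8667 (array([ 0.28, -0.31,  7.74]), np.float64(-0.36), array([-1.2e-03,  5.0e-04, -1.0e+00]))
```

View pics/w2.png

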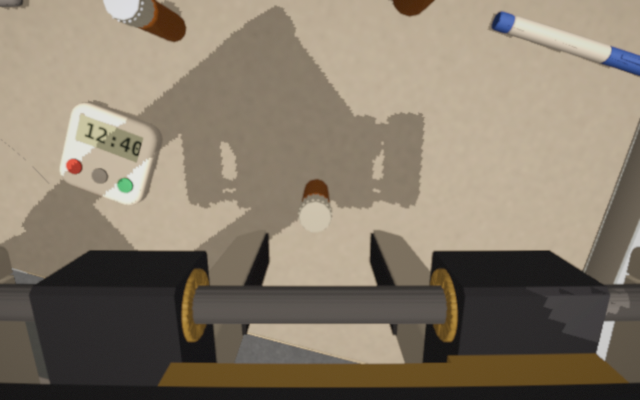

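The cap is at (315,217), centred between the fingers. I'll recheck its position from this nearer view.

```bash
python3 - <<'E'
from h import *
from plant import robot
p=np.load("w2.npz"); im=cv2.imread("pics/w2.png")
print(plane(p,[(315.3,217)],.072), plane(p,[(123,5)],.072))
s=robot.read_state(); X=plane(p,[(315.3,217)],.072)[0]; print(s['t'],rem(s,[X[0],X[1],.05],17.3))
print(proj(p,[s['tool_pos']+np.array([0,0,-.014])]))
E
```

```text
[[ 0.43394123 -0.23665949  0.072     ]] [[ 0.51738186 -0.10408461  0.072     ]]
1.9167 (array([ 0.26, -0.35,  7.84]), np.float64(-0.36), array([ 4.e-04, -5.e-04, -1.e+00]))
[[321.35760107 247.7719826 ]]
```

carry_out --commands '[[[0.2, -0.3, 1.6, -0.3], [0, 0, 2.0, 0], [0, 0, 2.0, 0], [0, 0, 1.4, 0], [0, 0, 0.8, 0], [0, 0, 0, 0], [0, 0, 0, 0]]]'

```text
t: 2.5
tool_pos: [0.4341, -0.237, 0.0506]
orientation: [3.105, 0.472, 0.001]
force: [0.5, -0.3, 1.0]
opening: 0.0502
```

carry_out --commands '[[[0, 0, 0, 0], [0, 0, 0, 0], [0, 0, 0, 0], [0, 0, 0, 0], [0, 0, 0, 0]]]' --claw 0 --grip_force 20

```text
t: 2.92
tool_pos: [0.434, -0.2365, 0.0501]
orientation: [3.105, 0.473, 0.001]
force: [0.7, -0.2, 0.2]
opening: 0.0214
```

```bash
python3 - <<'E'
from h import *
from plant import robot
s=robot.read_state(); print(s['t'],s['opening'],s['tool_pos'],rem(s,[.4336,-.2366,.05],17.3))
print(rem(s,[.601,.078,.12],17.3))
E
```

```text
2.9167 0.021391423282897656 [ 0.43404591 -0.23645777  0.05008555] (array([-0.05,  0.  ,  0.01]), np.float64(0.01), array([ 6.e-04, -4.e-04, -1.e+00]))
(array([ 25.3 , -25.05,  -6.99]), np.float64(0.01), array([ 6.e-04, -4.e-04, -1.e+00]))
```

carry_out --commands '[[[0, 0, 0, 0], [0, 0, -1.0, 0], [0, 0, -2.5, 0], [0, 0, -3.0, 0], [0, 0, -3.0, 0], [0, -0.8, -2.0, 0], [0.8, -2.0, -0.5, 0], [1.4, -2.6, 0, 0], [1.4, -2.6, 0, 0], [1.4, -2.6, 0, 0], [1.4, -2.6, 0, 0], [1.4, -2.6, 0, 0], [1.4, -2.6, 0, 0], [1.4, -2.6, 0, 0], [1.4, -2.6, 0, 0], [1.4, -2.6, 0, 0], [1.4, -1.5, 0, 0], [0.4, -0.7, 0, 0], [0, 0, 0, 0], [0, 0, 0, 0]]]'

```text
t: 4.58
tool_pos: [0.4942, 0.0797, 0.1698]
orientation: [3.105, 0.474, -0.001]
force: [-0.7, -0.0, -0.2]
opening: 0.0194
```

```bash
python3 - <<'E'
from h import *
from plant import robot
s=robot.read_state();p=robot.camera_params("wrist");im=robot.read_camera("wrist")
cv2.imwrite("pics/w3.png",im[:,:,::-1]);np.savez("w3.npz",**p,tool=s['tool_pos'])
print(s['t'],s['opening'],s['tool_pos'],s['dq'].round(3))
E
```

```text
4.5833 0.019445207818052274 [0.49416565 0.079688   0.16977621] [-0.024 -0.005  0.011 -0.002 -0.002 -0.002]
```

View pics/w3.png

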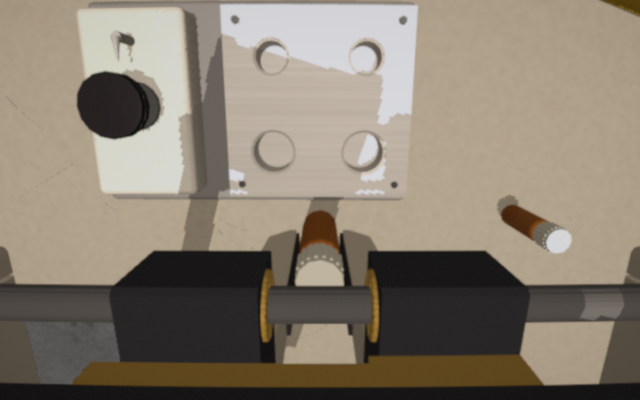

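The held vial is at (320,240) and the wells at (272,56), (366,57), (276,150) and (362,150). The plunger cap is at (113,105), and vial 1 at (557,240). I'll zoom in to measure the well mouths.

```bash
python3 - <<'E'
import cv2
a=cv2.imread("pics/w3.png")[0:205,210:425]; cv2.imwrite("pics/z4.png",cv2.resize(a,None,fx=3.7,fy=2.9,interpolation=cv2.INTER_CUBIC) if 0 else cv2.resize(a,None,fx=2.9,fy=2.9,interpolation=cv2.INTER_CUBIC))
E
```

```text
(no output)
```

View pics/z4.png

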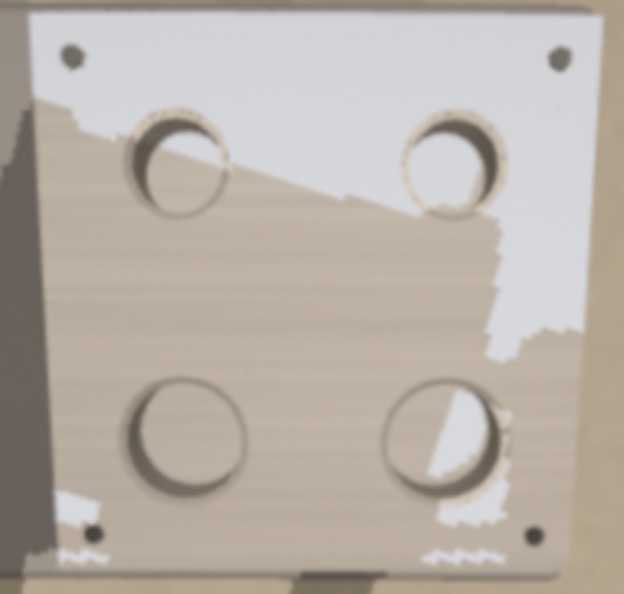

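```bash
python3 - <<'E'
from h import *
from plant import robot
p=np.load("w3.npz")
z=np.array([(455,162.5),(177,162.5),(447,440),(183.5,437)]); uv=(z+.5)/2.9-.5+[210,0]
X=plane(p,uv,.046); print(X.round(4).tolist())
d=lambda a,b:np.linalg.norm(X[a]-X[b]).round(4); print(d(0,1),d(2,3),d(0,2),d(1,3),X.mean(0))
sc=(np.array([(72,57),(560,60),(93,534),(534,537)])+.5)/2.9-.5+[210,0]; Y=plane(p,sc,.046); print(Y.mean(0),Y.round(4).tolist())
v=(X[0]+X[2]-X[1]-X[3]); print("yaw",np.degrees(np.arctan2(-v[1],-v[0]))-90, )
v2=X[0]+X[1]-X[2]-X[3]; print(np.degrees(np.arctan2(v2[1],v2[0])))
w=Y[1]-Y[0]+Y[3]-Y[2];print(np.degrees(np.arctan2(-w[1],-w[0]))-90)
pl=plane(p,[(113,105)],.084);print("plunger",pl)
th=np.radians(17.2);c=X.mean(0)[:2]
R=np.array([[np.cos(th),-np.sin(th)],[np.sin(th),np.cos(th)]])
for n,l in dict(na=(35,-35),nb=(35,35),wa=(-35,-35),wb=(-35,35),pl=(0,137)).items(): print(n,c+R@np.array(l)/1000)
s=robot.read_state();print(plane(p,[(557,240)],.072))
E
```

```text
[[0.6037, 0.0784, 0.046], [0.5829, 0.1449, 0.046], [0.5372, 0.0577, 0.046], [0.5171, 0.1248, 0.046]]
0.0696 0.0701 0.0696 0.0688 [0.56024723 0.1014654  0.046     ]
[0.55918396 0.10137824 0.046     ] [[0.599, 0.1762, 0.046], [0.634, 0.0616, 0.046], [0.4844, 0.1413, 0.046], [0.5194, 0.0264, 0.046]]
yaw 17.002658720084952
17.157724699194755
16.967004066364794
plunger [[0.52052481 0.22917353 0.084     ]]
na [0.60403175 0.07838044]
nb [0.58333219 0.14524993]
wa [0.53716227 0.05768088]
wb [0.5164627  0.12455037]
pl [0.51973523 0.23233854]
[[ 0.52013205 -0.09937263  0.072     ]]
```

Well spacings come out at 69–70 mm as specified and yaw is about 17.05°, so I'll take this fit. Now to narrow well b at (0.5832, 0.1451).

```bash
python3 - <<'E'
from h import *
from plant import robot
s=robot.read_state();print(s['t'],rem(s,[.5832,.1451,.105],17.05))
E
```

```text
4.6333 (array([10.47, -3.65,  6.46]), np.float64(0.24), array([-5.e-04, -6.e-04, -1.e+00]))
```

carry_out --commands '[[[2.0, -0.7, 0.5, 0.2], [2.2, -0.8, 1.5, 0], [2.2, -0.8, 1.5, 0], [2.2, -0.7, 1.5, 0], [1.4, -0.5, 1.0, 0], [0.5, -0.1, 0.4, 0], [0, 0, 0, 0], [0, 0, 0, 0], [0, 0, 0, 0]]]'

```text
t: 5.38
tool_pos: [0.5841, 0.1443, 0.1066]
orientation: [3.107, 0.466, 0.001]
force: [0.4, -0.3, -0.4]
opening: 0.0199
```

```bash
python3 - <<'E'
from h import *
from plant import robot
s=robot.read_state();p=robot.camera_params("wrist");im=robot.read_camera("wrist")
cv2.imwrite("pics/w4.png",im[:,:,::-1]);np.savez("w4.npz",**p,tool=s['tool_pos'])
print(s['t'],rem(s,[.5832,.1451,.0705],17.05),s['dq'].round(3))
s=robot.read_state();print(s['t'],rem(s,[.5832,.1451,.0705],17.05),s['force'])
im=robot.read_camera("side");cv2.imwrite("pics/s4.png",cv2.resize(im[120:240,260:360,::-1],None,fx=5,fy=5))
E
```

```text
5.3833 (array([-0.06, -0.1 ,  3.61]), np.float64(-0.0), array([ 7.e-04, -1.e-04, -1.e+00])) [ 0.005 -0.011 -0.002  0.002 -0.004  0.002]
5.4333 (array([-0.08, -0.08,  3.63]), np.float64(0.0), array([ 0.0012, -0.    , -1.    ])) [-0.66530314 -0.8297541  -0.6038409 ]
```

View pics/w4.png

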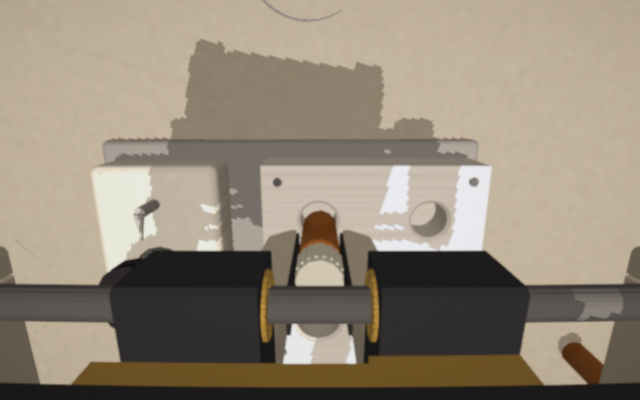

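View pics/s4.png

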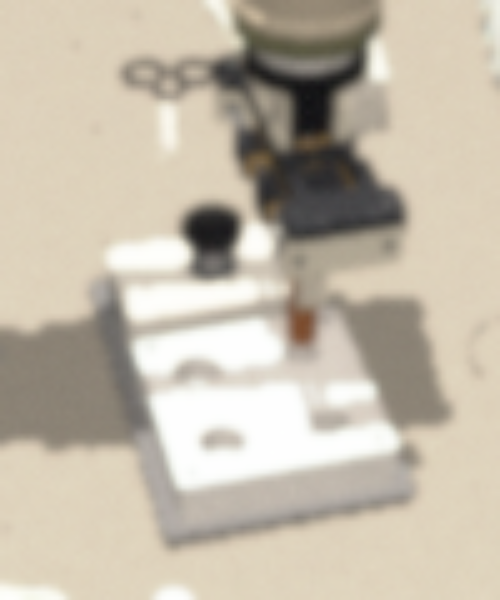

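The vial hangs right over well b at about (319,218). Descending with a force check part-way.

carry_out --commands '[[[-0.1, -0.1, 0.6, 0], [0, 0, 0.7, 0], [0, 0, 0.5, 0], [0, 0, 0.3, 0], [0, 0, 0, 0]]]'

```text
t: 5.9
tool_pos: [0.5821, 0.1458, 0.0832]
orientation: [3.106, 0.467, -0.003]
force: [0.1, 0.4, 0.2]
opening: 0.0193
```

carry_out --commands '[[[0, 0, 0.5, 0], [0, 0, 0.5, 0], [0, 0, 0.2, 0], [0, 0, 0, 0], [0, 0, 0, 0]]]'

```text
t: 6.32
tool_pos: [0.5827, 0.1461, 0.0724]
orientation: [-3.107, -0.467, 0.001]
force: [0.1, 0.3, 0.1]
opening: 0.0199
```

```bash
python3 - <<'E'
from h import *
from plant import robot
s=robot.read_state();print(s['t'],rem(s,[.5832,.1451,.0700],17.05),s['force'],s['wrist_torque'])
E
```

```text
6.3167 (array([0.02, 0.11, 0.24]), np.float64(0.06), array([-5.e-04, -1.e-04, -1.e+00])) [0.05829585 0.27418208 0.08601442] [ 0.04587201 -0.02096487  0.06577507]
```

carry_out --commands '[[[0, 0, 0.15, 0], [0, 0, 0.15, 0], [0, 0, 0, 0], [0, 0, 0, 0]]]'

```text
t: 6.65
tool_pos: [0.5833, 0.1461, 0.07]
orientation: [-3.107, -0.467, -0.002]
force: [1.3, 0.1, 1.1]
opening: 0.0196
```

carry_out --commands '[[[0, 0, 0, 0], [0, 0, 0, 0], [0, 0, 0, 0], [0, 0, -1.5, 0], [0, 0, -3.0, 0], [0, 0, -3.0, 0], [-0.4, 0.6, -0.5, 0], [-1.3, 2.1, 0, 0], [-1.8, 3.0, 0, 0], [-1.8, 3.0, 0, 0], [-1.8, 3.0, 0, 0], [-1.8, 3.0, 0, 0], [-1.8, 3.0, 0, 0], [-1.5, 2.3, 0.5, 0], [-1.0, 1.5, 1.0, 0], [-0.1, 0.1, 0.4, 0], [0, 0, 0, 0], [0, 0, 0, 0]]]' --claw 5

```text
t: 8.15
tool_pos: [0.5191, -0.099, 0.1303]
orientation: [-3.106, -0.466, 0.001]
force: [0.3, -0.3, 1.2]
opening: 0.0501
```

```bash
python3 - <<'E'
from h import *
from plant import robot
s=robot.read_state();p=robot.camera_params("wrist");im=robot.read_camera("wrist")
cv2.imwrite("pics/w5.png",im[:,:,::-1]);np.savez("w5.npz",**p,tool=s['tool_pos'])
print(s['t'],s['tool_pos'],s['dq'].round(3))
im=robot.read_camera("side");cv2.imwrite("pics/s5.png",cv2.resize(im[120:240,260:360,::-1],None,fx=5,fy=5))
E
```

```text
8.15 [ 0.51911059 -0.09895759  0.13032979] [ 0.02  -0.005 -0.015 -0.     0.003 -0.002]
```

View pics/w5.png

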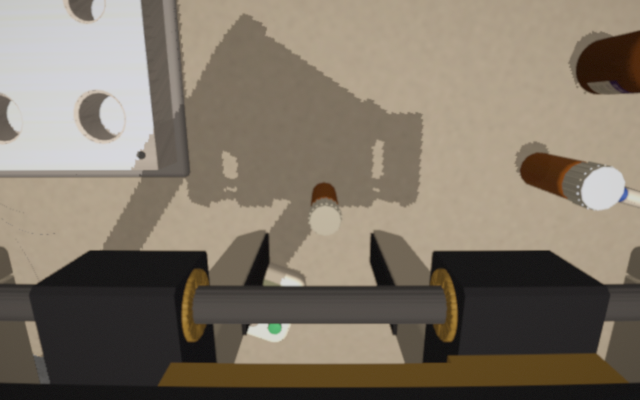

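View pics/s5.png

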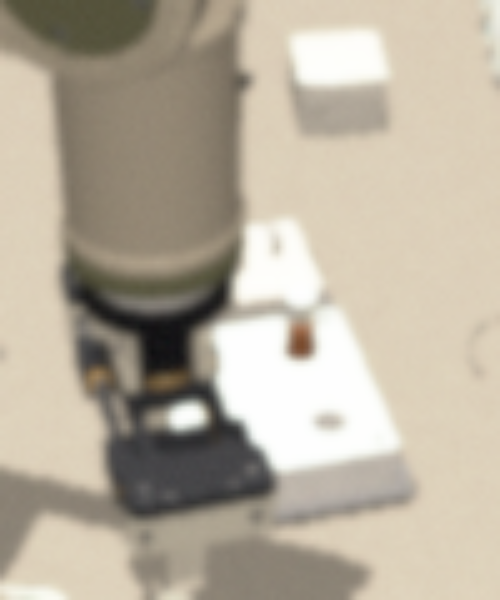

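The vial in well b stands upright (side crop at (302,335)). Vial 1's cap is at (325,219) and the wide vial's cap at (601,188).

```bash
python3 - <<'E'
from h import *
from plant import robot
p=np.load("w5.npz"); s=robot.read_state()
X=plane(p,[(325,219.5),(601,188)],.072); print(X)
print(s['t'],rem(s,[X[0][0],X[0][1],.05],17.05))
E
```

```text
[[ 0.52052272 -0.1016418   0.072     ]
 [ 0.58935483 -0.257553    0.072     ]]
8.25 (array([-0.03,  0.31,  8.1 ]), np.float64(0.12), array([ 6.e-04,  2.e-04, -1.e+00]))
```

carry_out --commands '[[[0, 0.3, 1.7, 0.1], [0, 0, 2.0, 0], [0, 0, 2.0, 0], [0, 0, 1.5, 0], [0, 0, 0.8, 0], [0, 0, 0, 0], [0, 0, 0, 0]]]'

```text
t: 8.83
tool_pos: [0.5205, -0.1018, 0.051]
orientation: [-3.107, -0.466, 0.0]
force: [-0.2, -0.9, 0.3]
opening: 0.0501
```

carry_out --commands '[[[0, 0, 0, 0], [0, 0, 0, 0], [0, 0, 0, 0], [0, 0, 0, 0], [0, 0, 0, 0], [0, 0, 0, 0]]]' --claw 0 --grip_force 20

```text
t: 9.33
tool_pos: [0.5205, -0.1025, 0.0511]
orientation: [3.107, 0.464, 0.001]
force: [0.7, 0.2, 2.6]
opening: 0.0197
```

```bash
python3 - <<'E'
from h import *
from plant import robot
s=robot.read_state(); print(s['t'],s['opening'],s['tool_pos'],rem(s,[.5205,-.1016,.05],17.05))
print(rem(s,[.6037,.0782,.105],17.05))
E
```

```text
9.3333 0.019741057100641397 [ 0.52047964 -0.10252133  0.05107219] (array([ 0.03, -0.09,  0.11]), np.float64(-0.06), array([ 7.e-04, -2.e-04, -1.e+00]))
(array([ 13.24, -14.85,  -5.39]), np.float64(-0.06), array([ 7.e-04, -2.e-04, -1.e+00]))
```

carry_out --commands '[[[0, 0, -1.0, 0], [0, 0, -2.0, 0], [0, 0, -2.5, 0], [0.7, -0.8, -1.5, 0], [1.7, -2.0, 0, 0], [2.3, -2.6, 0, 0], [2.3, -2.6, 0, 0], [2.3, -2.6, 0, 0], [2.0, -2.3, 0, 0], [1.4, -1.5, 0.5, 0], [0.5, -0.4, 0.6, 0], [0, 0, 0.4, 0], [0, 0, 0, 0], [0, 0, 0, 0], [0, 0, 0, 0]]]'

```text
t: 10.58
tool_pos: [0.6028, 0.0764, 0.1058]
orientation: [3.107, 0.462, -0.001]
force: [-0.2, -0.7, 0.3]
opening: 0.0194
```

```bash
python3 - <<'E'
from h import *
from plant import robot
s=robot.read_state();p=robot.camera_params("wrist");im=robot.read_camera("wrist")
cv2.imwrite("pics/w6.png",im[:,:,::-1]);np.savez("w6.npz",**p,tool=s['tool_pos'])
print(s['t'],rem(s,[.6037,.0782,.071],17.05),s['opening'])
s=robot.read_state();print(s['t'],rem(s,[.6037,.0782,.071],17.05),s['opening'])
E
```

```text
10.5833 (array([ 0.14, -0.15,  3.48]), np.float64(-0.13), array([-4.e-04, -3.e-04, -1.e+00])) 0.019422048883289418
10.6333 (array([ 0.12, -0.15,  3.5 ]), np.float64(-0.14), array([ 1.e-04, -2.e-04, -1.e+00])) 0.019599369068098827
```

View pics/w6.png

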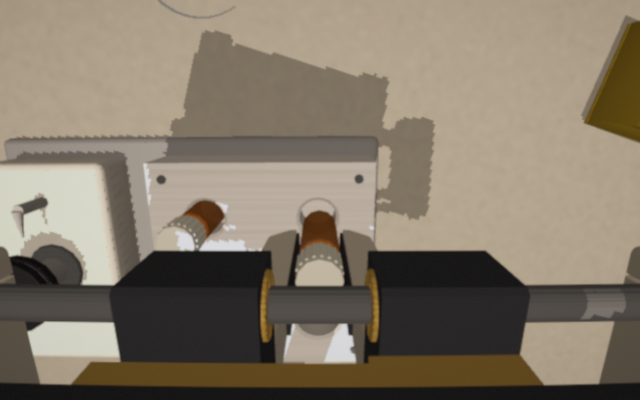

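The vial hangs at (318,218) and the well mouth shows just above it at (319,205). That matches the measured 1.2 mm offset in x and 1.5 mm in y. I'll correct it and descend.

carry_out --commands '[[[0.1, -0.15, 0.3, -0.1], [0, 0, 0.7, 0], [0, 0, 0.7, 0], [0, 0, 0.5, 0], [0, 0, 0.2, 0], [0, 0, 0, 0]]]'

```text
t: 11.13
tool_pos: [0.6031, 0.0792, 0.0805]
orientation: [3.106, 0.467, -0.002]
force: [0.3, -0.3, -2.2]
opening: 0.0196
```

carry_out --commands '[[[0, 0, 0.4, 0], [0, 0, 0.4, 0], [0, 0, 0.2, 0], [0, 0, 0, 0], [0, 0, 0, 0]]]'

```text
t: 11.55
tool_pos: [0.6035, 0.0793, 0.0714]
orientation: [3.107, 0.467, -0.001]
force: [0.3, -2.1, -2.0]
opening: 0.0195
```

carry_out --commands '[[[0, 0, 0.05, 0], [0, 0, 0, 0], [0, 0, 0, 0], [0, 0, 0, 0], [0, 0, -1.5, 0], [0, 0, -3.0, 0], [-0.2, 0.6, -2.0, 0], [-0.8, 2.0, -0.5, 0], [-1.2, 3.4, 0, 0], [-1.2, 3.4, 0, 0], [-1.2, 3.4, 0, 0], [-1.2, 3.4, 0, 0], [-1.2, 3.4, 0, 0], [-1.2, 3.4, 0, 0], [-1.2, 3.4, 0, 0], [-1.0, 2.8, 0, 0], [-0.6, 1.6, 0.5, 0], [-0.2, 0.4, 0.3, 0], [0, 0, 0.1, 0], [0, 0, 0, 0]]]' --claw 5

```text
t: 13.22
tool_pos: [0.588, -0.2503, 0.1311]
orientation: [-3.105, -0.467, 0.002]
force: [0.0, -0.5, 0.6]
opening: 0.0501
```

```bash
python3 - <<'E'
from h import *
from plant import robot
s=robot.read_state();p=robot.camera_params("wrist");im=robot.read_camera("wrist")
cv2.imwrite("pics/w7.png",im[:,:,::-1]);np.savez("w7.npz",**p,tool=s['tool_pos'])
print(s['t'],s['tool_pos'],s['dq'].round(3),s['opening'])
im=robot.read_camera("side");cv2.imwrite("pics/s7.png",cv2.resize(im[140:240,260:360,::-1],None,fx=5,fy=5))
print(rem(robot.read_state(),[.5894,-.2576,.05],17.05))
E
```

```text
13.2167 [ 0.5880433  -0.25027753  0.13109229] [ 0.02  -0.011 -0.001 -0.001  0.005 -0.002] 0.05005862988458831
(array([-0.15,  0.77,  8.19]), np.float64(0.15), array([-4.e-04,  8.e-04, -1.e+00]))
```

View pics/w7.png

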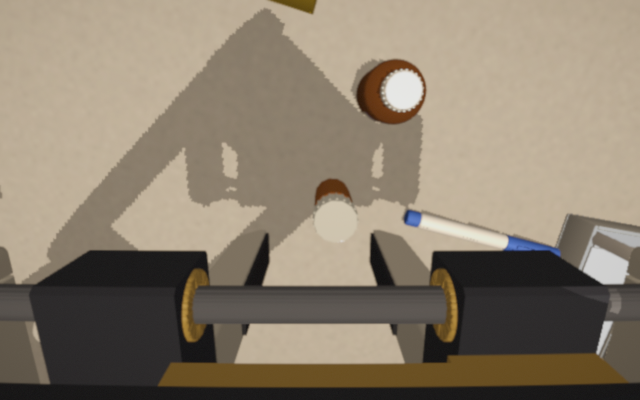

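View pics/s7.png

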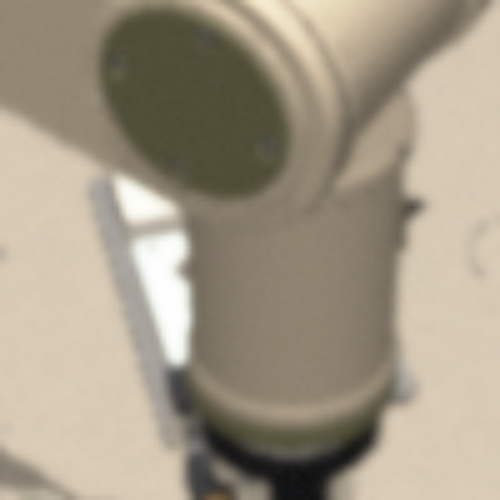

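```bash
python3 - <<'E'
from h import *
from plant import robot
p=np.load("w7.npz"); s=robot.read_state()
X=plane(p,[(335.5,219)],.072); print(X, plane(p,[(314,219),(357,219)],.072))
print(s['t'],rem(s,[X[0][0],X[0][1],.05],17.05))
E
```

```text
[[ 0.59139841 -0.25906442  0.072     ]] [[ 0.58748026 -0.24635725  0.072     ]
 [ 0.59531432 -0.27177433  0.072     ]]
13.3167 (array([-0.  ,  0.97,  8.19]), np.float64(0.15), array([-4.e-04,  8.e-04, -1.e+00]))
```

carry_out --commands '[[[0, 0.5, 0.7, 0.1], [0, 0.4, 1.5, 0], [0, 0, 2.0, 0], [0, 0, 2.0, 0], [0, 0, 1.3, 0], [0, 0, 0.6, 0], [0, 0, 0, 0], [0, 0, 0, 0]]]'

```text
t: 13.98
tool_pos: [0.5911, -0.2602, 0.051]
orientation: [-3.107, -0.465, 0.0]
force: [0.4, -0.9, 0.6]
opening: 0.0501
```

carry_out --commands '[[[0, 0, 0, 0], [0, 0, 0, 0], [0, 0, 0, 0], [0, 0, 0, 0], [0, 0, 0, 0], [0, 0, 0, 0]]]' --claw 0 --grip_force 20

```text
t: 14.48
tool_pos: [0.5916, -0.2605, 0.0522]
orientation: [3.106, 0.464, 0.002]
force: [0.6, 0.5, 4.5]
opening: 0.0275
```

```bash
python3 - <<'E'
from h import *
from plant import robot
s=robot.read_state(); print(s['t'],s['opening'],s['tool_pos'],rem(s,[.5914,-.2591,.05],17.05))
print(rem(s,[.5368,.0577,.105],17.05))
E
```

```text
14.4833 0.02745469667146396 [ 0.59158107 -0.26054429  0.05216931] (array([ 0.02, -0.14,  0.22]), np.float64(-0.05), array([ 1.3e-03, -6.0e-04, -1.0e+00]))
(array([  4.07, -32.03,  -5.31]), np.float64(-0.05), array([ 1.3e-03, -6.0e-04, -1.0e+00]))
```

carry_out --commands '[[[0, 0, -1.0, 0], [0, 0, -2.0, 0], [0, 0, -2.5, 0], [0.1, -1.0, -1.5, 0], [0.3, -2.5, 0, 0], [0.4, -3.2, 0, 0], [0.4, -3.2, 0, 0], [0.5, -3.5, 0, 0], [0.5, -3.5, 0, 0], [0.5, -3.5, 0, 0], [0.5, -3.5, 0, 0], [0.4, -3.2, 0, 0], [0.3, -2.5, 0.4, 0], [0.2, -1.7, 0.6, 0], [0, -0.7, 0.6, 0], [0, 0, 0, 0], [0, 0, 0, 0], [0, 0, 0, 0]]]'

```text
t: 15.98
tool_pos: [0.537, 0.0566, 0.1054]
orientation: [3.107, 0.463, 0.0]
force: [-0.8, -0.4, -0.5]
opening: 0.0277
```

```bash
python3 - <<'E'
from h import *
from plant import robot
s=robot.read_state();p=robot.camera_params("wrist");im=robot.read_camera("wrist")
cv2.imwrite("pics/w8.png",im[:,:,::-1]);np.savez("w8.npz",**p,tool=s['tool_pos'])
print(s['t'],rem(s,[.5368,.0577,.0715],17.05),s['opening'])
s=robot.read_state();print(s['t'],rem(s,[.5368,.0577,.0715],17.05),s['opening'])
E
```

```text
15.9833 (array([ 0.02, -0.11,  3.39]), np.float64(-0.09), array([ 2.e-04, -5.e-04, -1.e+00])) 0.02768435110079057
16.0333 (array([ 0.  , -0.13,  3.41]), np.float64(-0.12), array([ 5.e-04, -4.e-04, -1.e+00])) 0.02757957294186517
```

View pics/w8.png

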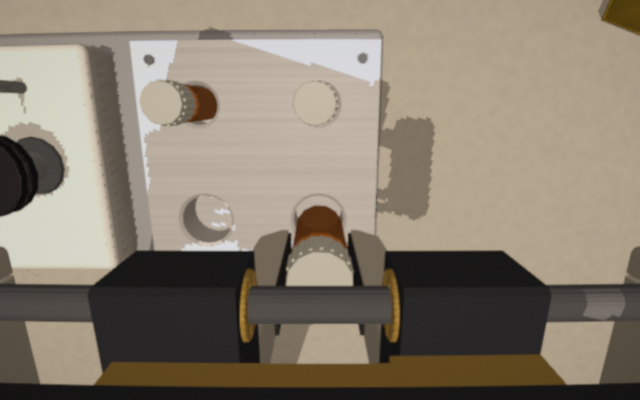

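Both narrow vials are seated, at (185,103) and (316,103). The wide vial is over well a at (319,225), so I'll descend.

carry_out --commands '[[[0, -0.12, 0.3, -0.1], [0, 0, 0.7, 0], [0, 0, 0.7, 0], [0, 0, 0.5, 0], [0, 0, 0.2, 0], [0, 0, 0, 0]]]'

```text
t: 16.53
tool_pos: [0.5364, 0.0584, 0.0804]
orientation: [3.106, 0.467, -0.0]
force: [4.3, -3.2, -4.4]
opening: 0.0276
```

```bash
python3 - <<'E'
from h import *
from plant import robot
s=robot.read_state();print(s['t'],s['force'],s['wrist_torque'])
p=robot.camera_params("wrist");im=robot.read_camera("wrist");cv2.imwrite("pics/w9.png",im[:,:,::-1])
s=robot.read_state();print(s['t'],s['tool_pos'],s['force'],s['wrist_torque'],rem(s,[.5368,.0577,.0715],17.05))
E
```

```text
16.5333 [ 4.33712243 -3.21848874 -4.38584295] [-0.69997465 -0.99411295 -0.0442912 ]
16.5833 [0.5364435  0.05838232 0.08061953] [ 4.68190315 -2.73748048 -3.99984161] [-0.71456923 -0.91904588  0.04009385] (array([0.01, 0.08, 0.91]), np.float64(0.04), array([ 2.e-04, -7.e-04, -1.e+00]))
```

View pics/w9.png

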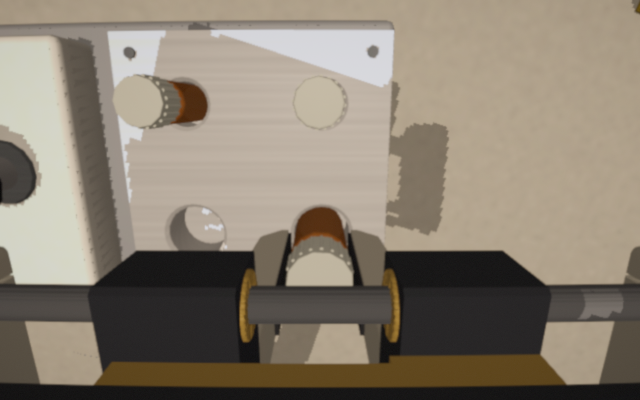

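The 5 N side force says the vial rubs the wall. I'll ease it towards +x/+y of the tool, which agrees with the gap visible at upper right (345,220).

carry_out --commands '[[[0.06, 0.1, 0, 0], [0, 0, 0.2, 0], [0, 0, 0.2, 0], [0, 0, 0, 0]]]'

```text
t: 16.92
tool_pos: [0.5367, 0.0582, 0.0766]
orientation: [-3.106, -0.467, 0.001]
force: [0.2, -0.2, -1.6]
opening: 0.0278
```

carry_out --commands '[[[0, 0, 0.2, 0], [0, 0, 0.2, 0], [0, 0, 0.1, 0], [0, 0, 0, 0], [0, 0, 0, 0]]]'

```text
t: 17.33
tool_pos: [0.5371, 0.0582, 0.0721]
orientation: [-3.106, -0.467, 0.0]
force: [0.4, 0.5, 0.7]
opening: 0.0275
```

carry_out --commands '[[[0, 0, 0.06, 0], [0, 0, 0, 0], [0, 0, 0, 0], [0, 0, 0, 0], [0, 0, -1.5, 0], [0, 0, -3.0, 0], [-0.8, -0.6, -2.5, 0], [-1.6, -1.4, -1.5, 0], [-1.6, -1.4, -1.0, 0], [-0.8, -0.7, -0.5, 0], [0, 0, 0, 0], [0, 0, 0, 0]]]' --claw 5

```text
t: 18.33
tool_pos: [0.4795, 0.0833, 0.172]
orientation: [3.106, 0.468, 0.002]
force: [-0.1, 0.5, -0.2]
opening: 0.0502
```

```bash
python3 - <<'E'
from h import *
from plant import robot
s=robot.read_state();p=robot.camera_params("wrist");im=robot.read_camera("wrist")
cv2.imwrite("pics/w10.png",im[:,:,::-1]);np.savez("w10.npz",**p,tool=s['tool_pos'])
print(s['t'],s['tool_pos'],s['dq'].round(3))
for n in("side","scene"):
    cv2.imwrite(f"pics/{n}10.png",robot.read_camera(n)[:,:,::-1])
a=cv2.imread("pics/side10.png")[145:235,265:355];b=cv2.imread("pics/scene10.png")[170:280,260:360]
cv2.imwrite("pics/z10.png",np.hstack([cv2.resize(a,(400,400),interpolation=2),cv2.resize(b,(364,400),interpolation=2)]))
E
```

```text
18.3333 [0.47951932 0.083268   0.1719747 ] [-0.011  0.033 -0.007 -0.005 -0.008 -0.003]
```

View pics/w10.png

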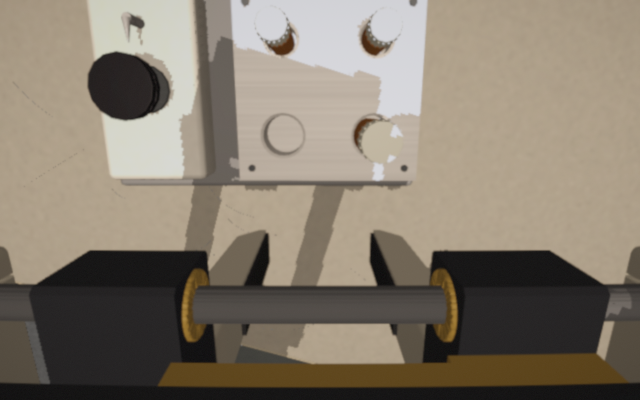

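View pics/z10.png

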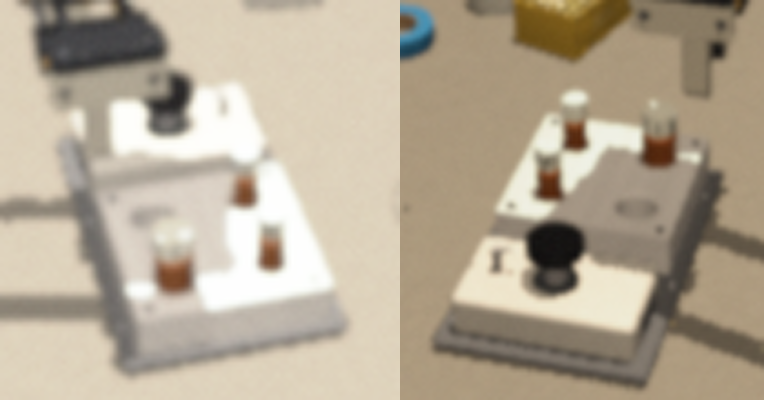

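```bash
python3 - <<'E'
from h import *
from plant import robot
p=dict(np.load("w10.npz"))
S=robot.camera_params("side")
c,d=ray(p,[(272.5,24),(386,25),(382,142)])
W=np.array([(.5832,.1451),(.6037,.0782),(.5368,.0577)])
for z in(.082,.092,.102): print(z,((plane(p,[(272.5,24),(386,25),(382,142)],z)[:,:2]-W)*1000).round(1).tolist())
print("expected side px for tops at .092/.100", proj(S,np.c_[W,[.092]*3]).round(1).tolist(),proj(S,np.c_[W,[.100]*3]).round(1).tolist())
f=lambda z:[(265+a*90/400,145+b*90/400) for a,b in z]
print("seen",np.round(f([(246,156),(270,226),(174,238)]),1).tolist(), plane(S,f([(246,156),(270,226),(174,238)]),.092).round(4).tolist())
print("plunger",plane(p,[(121,85)],.084))
C=robot.camera_params("scene")
print("plunger scene", plane(C,[(260+553*100/364,170+236*110/400)],.084), "side",plane(S,f([(166,92)]),.084))
s=robot.read_state();print(s['t'],rem(s,[.520,.232,.13],17.05))
E
```

```text
0.082 [[1.0, 1.6], [1.0, 0.4], [-1.8, -1.0]]
0.092 [[-0.6, -0.2], [-1.6, 1.4], [-1.4, 1.0]]
0.102 [[-2.3, -1.9], [-4.1, 2.5], [-1.1, 2.9]]
expected side px for tops at .092/.100 [[319.9, 178.3], [325.9, 192.1], [303.8, 195.9]] [[319.9, 176.3], [325.9, 190.1], [303.8, 193.9]]
seen [[320.4, 180.1], [325.8, 195.8], [304.2, 198.6]] [[0.5849, 0.1359, 0.092], [0.6036, 0.0607, 0.092], [0.5385, 0.0458, 0.092]]
plunger [[0.52031235 0.23102239 0.084     ]]
plunger scene [[0.27266576 0.07911343 0.084     ]] side [[0.52143706 0.2204961  0.084     ]]
18.4833 (array([  8.26, -13.07,   4.08]), np.float64(0.03), array([-7.e-04, -1.e-04, -1.e+00]))
```

Heights and positions agree with fully seated vials: the tops are near z = 0.092 and on the well axes to within about 2 mm. Next I'll close the fingers and go above the plunger at (0.520, 0.232).

carry_out --commands '[[[0.8, -1.3, 0, 0], [1.5, -2.3, 0, 0], [1.8, -2.8, 0, 0], [1.8, -2.8, 0.5, 0], [1.4, -2.3, 1.0, 0], [0.8, -1.3, 1.2, 0], [0.2, -0.3, 1.2, 0], [0, 0, 0.4, 0], [0, 0, 0, 0], [0, 0, 0, 0], [0, 0, 0, 0]]]' --claw 0

```text
t: 19.4
tool_pos: [0.5204, 0.2318, 0.1292]
orientation: [3.107, 0.465, 0.001]
force: [0.5, -0.7, 0.6]
opening: 0.0005
```

```bash
python3 - <<'E'
from h import *
from plant import robot
s=robot.read_state();p=robot.camera_params("wrist");im=robot.read_camera("wrist")
cv2.imwrite("pics/w11.png",im[:,:,::-1])
print(s['t'],s['opening'],rem(s,[.520,.232,.098],17.05),s['force'])
a=robot.read_camera("scene")[190:280,270:350,::-1];b=robot.read_camera("side")[130:220,265:355,::-1]
cv2.imwrite("pics/z11.png",np.hstack([cv2.resize(b,(400,400),interpolation=2),cv2.resize(a,(356,400),interpolation=2)]))
E
```

```text
19.4 0.00047058890604296453 (array([-0.04, -0.04,  3.11]), np.float64(-0.03), array([ 6.e-04,  0.e+00, -1.e+00])) [ 0.50840405 -0.73191621  0.64078255]
```

View pics/w11.png

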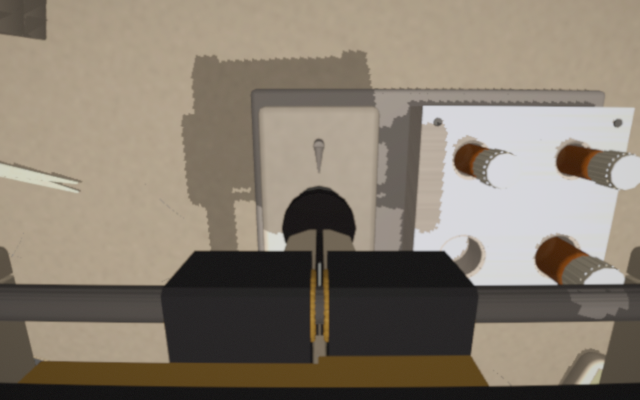

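View pics/z11.png

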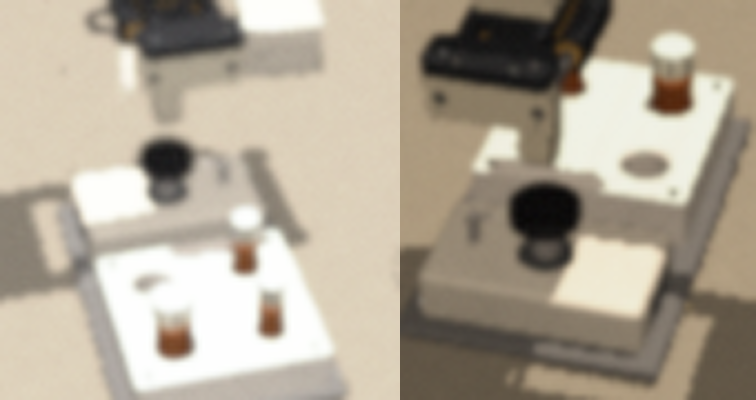

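The closed fingers are centred over the cap at (320,220), with the pointer at (319,155). All three vials are upright. Descending to just above contact.

carry_out --commands '[[[0, 0, 0.6, 0], [0, 0, 1.0, 0], [0, 0, 0.7, 0], [0, 0, 0.4, 0], [0, 0, 0, 0], [0, 0, 0, 0]]]'

```text
t: 20.05
tool_pos: [0.5195, 0.2327, 0.1007]
orientation: [3.106, 0.467, -0.002]
force: [-0.2, 0.5, 0.2]
opening: 0.0004
```

carry_out --commands '[[[0, 0, 0.3, 0], [0, 0, 0.2, 0], [0, 0, 0, 0], [0, 0, 0, 0]]]'

```text
t: 20.38
tool_pos: [0.5205, 0.233, 0.0971]
orientation: [-3.106, -0.467, -0.002]
force: [0.2, 0.2, 3.0]
opening: 0.0003
```

carry_out --commands '[[[0, 0, 0.3, 0], [0, 0, 0.3, 0], [0, 0, 0.2, 0], [0, 0, 0.1, 0], [0, 0, 0, 0], [0, 0, 0, 0]]]'

```text
t: 20.88
tool_pos: [0.5206, 0.233, 0.088]
orientation: [-3.106, -0.467, -0.002]
force: [-0.7, 0.9, 6.6]
opening: 0.0002
```

```bash
python3 - <<'E'
from h import *
from plant import robot
for i in range(2):
    s=robot.read_state(); im=robot.read_camera("wrist"); print(s['t'],s['tool_pos'],s['force'])
cv2.imwrite("pics/w12.png",im[:,:,::-1])
E
```

```text
20.8833 [0.52060888 0.23303807 0.0879607 ] [-0.67918333  0.93732548  6.62295825]
20.9333 [0.52061662 0.23300878 0.08800921] [0.01245619 0.81436904 5.35954398]
```

carry_out --commands '[[[0, 0, 0.1, 0], [0, 0, 0.1, 0], [0, 0, 0, 0], [0, 0, 0, 0], [0, 0, 0, 0]]]'

```text
t: 21.4
tool_pos: [0.5206, 0.233, 0.0861]
orientation: [-3.106, -0.467, -0.002]
force: [-0.2, 0.2, 7.5]
opening: 0.0007
```

```bash
python3 - <<'E'
from h import *
from plant import robot
Z=[];F=[]
ims={}
for n in ["wrist","scene","side"]*2:
    s=robot.read_state(); Z.append(s['tool_pos']); F.append(s['force'][2]); ims[n]=robot.read_camera(n)
print(s['t'],np.mean(Z,0),np.std(Z,0),np.mean(F),F)
cv2.imwrite("pics/w13.png",ims["wrist"][:,:,::-1])
a=ims["scene"][190:280,270:350,::-1];b=ims["side"][130:220,265:355,::-1];c=ims["wrist"][120:260,240:400,::-1]
cv2.imwrite("pics/z13.png",np.hstack([cv2.resize(b,(400,400),interpolation=2),cv2.resize(a,(356,400),interpolation=2)]))
cv2.imwrite("pics/zw13.png",cv2.resize(c,None,fx=4,fy=4,interpolation=2))
np.savez("w13.npz",**robot.camera_params("wrist"))
E
```

```text
21.65 [0.5206268  0.2330233  0.08612742] [1.25159021e-05 1.61709102e-05 1.87252775e-05] 7.042261450707888 [np.float64(7.522515936837756), np.float64(6.283125099793057), np.float64(7.319990564454798), np.float64(6.942169677729536), np.float64(5.941007593089767), np.float64(8.24475983234242)]
```

View pics/z13.png

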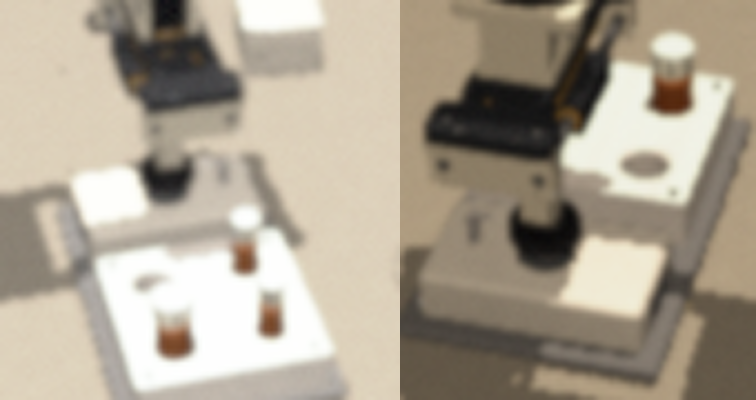

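View pics/zw13.png

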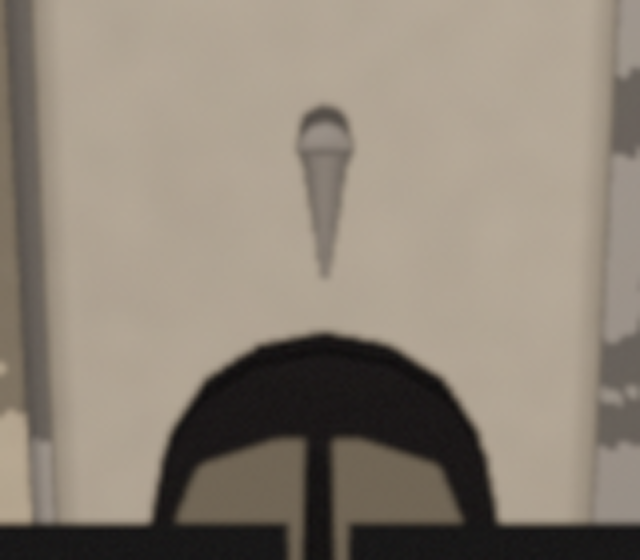

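Mean force is 7.04 N and the tip is at z ≈ 0.0721, both matching half travel (7 N, 72 mm). All the vials are still seated. Holding now.

carry_out --commands '[[[0, 0, 0, 0], [0, 0, 0, 0], [0, 0, 0, 0], [0, 0, 0, 0], [0, 0, 0, 0], [0, 0, 0, 0], [0, 0, 0, 0], [0, 0, 0, 0], [0, 0, 0, 0], [0, 0, 0, 0], [0, 0, 0, 0], [0, 0, 0, 0], [0, 0, 0, 0], [0, 0, 0, 0], [0, 0, 0, 0], [0, 0, 0, 0], [0, 0, 0, 0], [0, 0, 0, 0], [0, 0, 0, 0], [0, 0, 0, 0]]]'

```text
t: 23.37
tool_pos: [0.5206, 0.233, 0.0861]
orientation: [-3.106, -0.467, -0.002]
force: [0.5, 0.8, 6.6]
opening: 0.0005
```

carry_out --commands '[[[0, 0, 0, 0], [0, 0, 0, 0], [0, 0, 0, 0], [0, 0, 0, 0], [0, 0, 0, 0], [0, 0, 0, 0], [0, 0, 0, 0], [0, 0, 0, 0], [0, 0, 0, 0], [0, 0, 0, 0], [0, 0, 0, 0], [0, 0, 0, 0], [0, 0, 0, 0], [0, 0, 0, 0], [0, 0, 0, 0], [0, 0, 0, 0], [0, 0, 0, 0], [0, 0, 0, 0], [0, 0, 0, 0], [0, 0, 0, 0]]]'

```text
t: 25.03
tool_pos: [0.5206, 0.233, 0.0861]
orientation: [-3.106, -0.467, -0.002]
force: [0.2, -0.3, 7.0]
opening: 0.0004
```

carry_out --commands '[[[0, 0, 0, 0], [0, 0, 0, 0], [0, 0, 0, 0], [0, 0, 0, 0], [0, 0, 0, 0], [0, 0, 0, 0], [0, 0, 0, 0], [0, 0, 0, 0], [0, 0, 0, 0], [0, 0, 0, 0], [0, 0, 0, 0], [0, 0, 0, 0], [0, 0, 0, 0], [0, 0, 0, 0], [0, 0, 0, 0], [0, 0, 0, 0], [0, 0, 0, 0], [0, 0, 0, 0], [0, 0, 0, 0], [0, 0, 0, 0]]]'

```text
t: 26.7
tool_pos: [0.5206, 0.233, 0.0861]
orientation: [-3.106, -0.467, -0.002]
force: [-0.7, 0.9, 7.0]
opening: 0.0005
```

carry_out --commands '[[[0, 0, 0, 0], [0, 0, 0, 0], [0, 0, 0, 0], [0, 0, 0, 0], [0, 0, 0, 0], [0, 0, 0, 0], [0, 0, 0, 0], [0, 0, 0, 0], [0, 0, 0, 0], [0, 0, 0, 0], [0, 0, 0, 0], [0, 0, 0, 0], [0, 0, 0, 0], [0, 0, 0, 0], [0, 0, 0, 0], [0, 0, 0, 0], [0, 0, 0, 0], [0, 0, 0, 0], [0, 0, 0, 0], [0, 0, 0, 0]]]'

```text
t: 28.37
tool_pos: [0.5206, 0.233, 0.0861]
orientation: [-3.106, -0.467, -0.002]
force: [-0.5, -0.4, 6.9]
opening: 0.0003
```

carry_out --commands '[[[0, 0, 0, 0], [0, 0, 0, 0], [0, 0, 0, 0], [0, 0, 0, 0], [0, 0, 0, 0], [0, 0, 0, 0], [0, 0, 0, 0], [0, 0, 0, 0], [0, 0, 0, 0], [0, 0, 0, 0], [0, 0, 0, 0], [0, 0, 0, 0], [0, 0, 0, 0], [0, 0, 0, 0], [0, 0, 0, 0], [0, 0, 0, 0], [0, 0, 0, 0], [0, 0, 0, 0], [0, 0, 0, 0], [0, 0, 0, 0]]]'

```text
t: 30.03
tool_pos: [0.5206, 0.233, 0.0861]
orientation: [-3.106, -0.467, -0.002]
force: [0.9, -0.4, 6.9]
opening: 0.0003
```

carry_out --commands '[[[0, 0, 0, 0], [0, 0, 0, 0], [0, 0, 0, 0], [0, 0, 0, 0], [0, 0, 0, 0], [0, 0, 0, 0], [0, 0, 0, 0], [0, 0, 0, 0], [0, 0, 0, 0], [0, 0, 0, 0], [0, 0, 0, 0], [0, 0, 0, 0], [0, 0, 0, 0], [0, 0, 0, 0], [0, 0, 0, 0], [0, 0, 0, 0], [0, 0, 0, 0], [0, 0, 0, 0], [0, 0, 0, 0], [0, 0, 0, 0]]]'

```text
t: 31.7
tool_pos: [0.5206, 0.233, 0.0861]
orientation: [-3.106, -0.467, -0.002]
force: [-0.1, -0.5, 6.9]
opening: 0.0006
```

```bash
python3 - <<'E'
from h import *
from plant import robot
Z=[];F=[];ims={}
for n in ["wrist","scene","side"]*2:
    s=robot.read_state(); Z.append(s['tool_pos']); F.append(s['force'][2]); ims[n]=robot.read_camera(n)
print(s['t'],np.mean(Z,0),np.mean(F))
cv2.imwrite("pics/side14.png",ims["side"][:,:,::-1]);cv2.imwrite("pics/w14.png",ims["wrist"][:,:,::-1])
E
```

```text
31.95 [0.52060562 0.23302084 0.08612494] 6.61837421353173
```

View pics/w14.png

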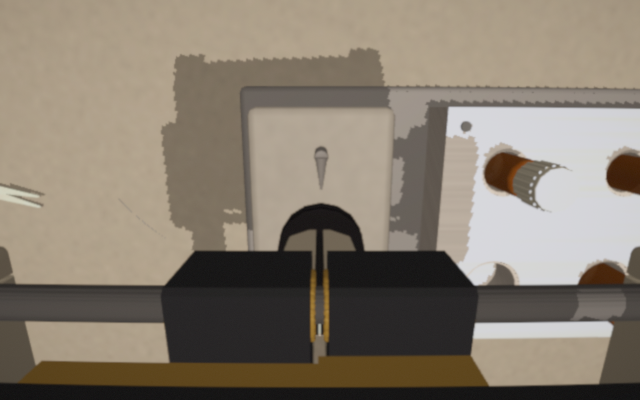

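View pics/side14.png

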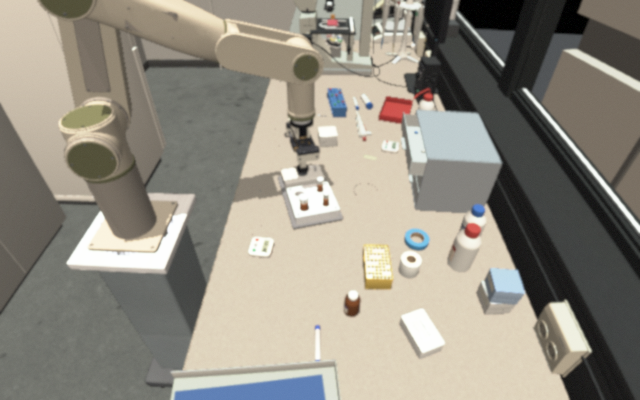

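Nothing else on the bench has moved: the bottle is still at (352,302), the timer at (261,246) and the pen at (318,342). The plunger is steady. The program length isn't given, so I'll hold a while longer for margin.

carry_out --commands '[[[0, 0, 0, 0], [0, 0, 0, 0], [0, 0, 0, 0], [0, 0, 0, 0], [0, 0, 0, 0], [0, 0, 0, 0], [0, 0, 0, 0], [0, 0, 0, 0], [0, 0, 0, 0], [0, 0, 0, 0], [0, 0, 0, 0], [0, 0, 0, 0], [0, 0, 0, 0], [0, 0, 0, 0], [0, 0, 0, 0], [0, 0, 0, 0], [0, 0, 0, 0], [0, 0, 0, 0], [0, 0, 0, 0], [0, 0, 0, 0]]]'

```text
t: 33.67
tool_pos: [0.5206, 0.233, 0.0861]
orientation: [-3.106, -0.467, -0.002]
force: [0.4, 0.1, 7.0]
opening: 0.0004
```

carry_out --commands '[[[0, 0, 0, 0], [0, 0, 0, 0], [0, 0, 0, 0], [0, 0, 0, 0], [0, 0, 0, 0], [0, 0, 0, 0], [0, 0, 0, 0], [0, 0, 0, 0], [0, 0, 0, 0], [0, 0, 0, 0], [0, 0, 0, 0], [0, 0, 0, 0], [0, 0, 0, 0], [0, 0, 0, 0], [0, 0, 0, 0], [0, 0, 0, 0], [0, 0, 0, 0], [0, 0, 0, 0], [0, 0, 0, 0], [0, 0, 0, 0]]]'

```text
t: 35.33
tool_pos: [0.5206, 0.233, 0.0861]
orientation: [-3.106, -0.467, -0.002]
force: [0.4, 0.8, 6.2]
opening: 0.0003
```

carry_out --commands '[[[0, 0, 0, 0], [0, 0, 0, 0], [0, 0, 0, 0], [0, 0, 0, 0], [0, 0, 0, 0], [0, 0, 0, 0], [0, 0, 0, 0], [0, 0, 0, 0], [0, 0, 0, 0], [0, 0, 0, 0], [0, 0, 0, 0], [0, 0, 0, 0], [0, 0, 0, 0], [0, 0, 0, 0], [0, 0, 0, 0], [0, 0, 0, 0], [0, 0, 0, 0], [0, 0, 0, 0], [0, 0, 0, 0], [0, 0, 0, 0]]]'

```text
t: 37.0
tool_pos: [0.5206, 0.233, 0.0861]
orientation: [-3.106, -0.467, -0.002]
force: [-0.1, -0.5, 6.2]
opening: 0.0004
```

carry_out --commands '[[[0, 0, 0, 0], [0, 0, 0, 0], [0, 0, 0, 0], [0, 0, 0, 0], [0, 0, 0, 0], [0, 0, 0, 0], [0, 0, 0, 0], [0, 0, 0, 0], [0, 0, 0, 0], [0, 0, 0, 0], [0, 0, 0, 0], [0, 0, 0, 0], [0, 0, 0, 0], [0, 0, 0, 0], [0, 0, 0, 0], [0, 0, 0, 0], [0, 0, 0, 0], [0, 0, 0, 0], [0, 0, 0, 0], [0, 0, 0, 0]]]'

```text
t: 38.67
tool_pos: [0.5206, 0.233, 0.0861]
orientation: [-3.106, -0.467, -0.002]
force: [-0.6, -0.1, 6.7]
opening: 0.0008
```

carry_out --commands '[[[0, 0, 0, 0], [0, 0, 0, 0], [0, 0, 0, 0], [0, 0, 0, 0], [0, 0, 0, 0], [0, 0, 0, 0], [0, 0, 0, 0], [0, 0, 0, 0], [0, 0, 0, 0], [0, 0, 0, 0], [0, 0, 0, 0], [0, 0, 0, 0], [0, 0, 0, 0], [0, 0, 0, 0], [0, 0, 0, 0], [0, 0, 0, 0], [0, 0, 0, 0], [0, 0, 0, 0], [0, 0, 0, 0], [0, 0, 0, 0]]]'

```text
t: 40.33
tool_pos: [0.5206, 0.233, 0.0861]
orientation: [-3.106, -0.467, -0.002]
force: [0.1, -0.6, 7.0]
opening: 0.0005
```

```bash
python3 - <<'E'
from plant import robot
s=robot.read_state(); print(s['t'],s['tool_pos'],s['force'])
print(robot.close_job())
E
```

```text
40.3333 [0.52060122 0.23301405 0.08611893] [ 0.13138603 -0.55572602  6.96922492]
the job is handed in; nothing more can be done
None
```

I stood the narrow vials in narrow wells a and b and the wide vial in wide well a. I then pressed the run plunger to half travel with closed fingers and held it there for about 19 s. The job was handed in at 40.3 s with the gripper still holding.

**Last checks:**
- **Plunger:** the fingertips were at about 72.1 mm with about 7 N on them, which matches half travel. I confirmed this by height and force. I did not see the groove line up with the pointer, because the gripper hid it.
- **Program:** there was no visible sign that the program had ended. I simply held well past a plausible length.
- **Vials:** the wrist view and the release heights agree with all three standing on their well floors, on the well axes to within about 2 mm. The side view was no finer check: I took the cap-blob centre instead of the cap top, so it read 2–4 px low.
- **Wide vial:** it rubbed the well wall on the way in, with up to about 5 N sideways. A shift of about 1 mm cleared it.
- **Other things on the bench:** those I checked (bottle, timer and pen) had not moved.

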